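Bolt the cutter case shut

TASK

The white cutter case on the craft table is shut but not bolted. With one fingertip press its long spring catch down and keep it down all the way while the other fingertip pushes the bolt by its upright tab fully home into the keeper; then let go of everything, so that the catch springs back up and locks the bolt. Grasp nothing, and leave the ribbon reel, jar, wooden tree and glue gun where they stand.

Things in the scene. Friction and masses are not known exactly. Their poses are not given: they have to be found in the camera images.
- case: White steel case fixed to the table, 240 mm (own x) by 300 mm (own y), top at z 100 mm. Origin: centre of its underside, on the table. Its x points away from the robot at yaw 0, its y to the robot's left; turned by up to 0.6 rad. On top: a bolt that slides along case +y on the line x = 0 and, beside it on the -x side, a long spring catch. Positions below are in the case frame, mm.
- tab_top (a point): Top centre of the bolt's upright steel tab, the only tall part of the bolt: 28 mm wide in case x, 10 mm thick in case y, standing on the bolt bar (16 wide, top at z 116) and rising to z 168. It moves with the bolt: case x 0, y from -35 (drawn) to +15 (home). Push it towards case +y, on its -y face.
- catch_top (a point): Centre of the flat top of the spring catch, an aluminium bar with fine ribs, 32 mm (case x) by 125 mm (case y), in case x -71..-39, y -90..35; top at z 140 when up, 130 when fully down. It moves only vertically, so a fingertip can slide along it while pressing. End walls of its black housing, 7 thick, top z 122, stand at y -98 and 43.
- keeper_top (a point): Top centre of the dark steel keeper that takes the bolt's end: case x 0, y 78, 50 mm wide, 26 mm long in y, top at z 122. Two lower bolt guides, 50 mm wide, tops at z 120, stand at case y -85..-71 and 36..48. Fingertips kept above z 122 pass over all of these.
- bolt (a joint): Slide of the bolt in m: 0 drawn, 0.050 fully home (end stop); starts between 0 and 0.008. Friction about 2 N, no spring. Teeth on its side meet the catch's tongue: with the catch up it moves only between 0 and 0.010, and locked home it lies between 0.046 and 0.050. If the catch comes up on the way it drops into another tooth gap and blocks the bolt.
- catch (a joint): How far the catch is pressed down in m: 0 up, 0.010 bottomed. Its spring needs about 3 N to start and 6.5 N at the bottom, and lifts it again when let go. The bolt is free once it is 0.005 or more down.
- reel: Ribbon reel, 48 mm across, 36 mm high, loose, standing on the case's lid near its far right corner. Origin at the centre of its underside. Not to be moved.
- jar: Greyish clear jar with steel lid, 60 mm across, 85 mm high, loose on the table beside the case. Origin at the centre of its underside. Not to be moved.
- tree: Small turned wooden tree, 60 mm across, 100 mm high, loose on the table beside the case. Origin at the centre of its underside. Not to be moved.
- gluegun: Orange hot glue gun lying flat beyond the case, about 205 mm long with its nozzle and glue stick, 118 mm wide and 30 mm high, loose. Origin under the middle of its barrel. Not to be moved.

How it is judged:
On the way, in this order (a step that is already met when the one before it is completed fails the run):
1. a finger holds the catch at least 5 mm down, the bolt still drawn (under 15 mm) (value of joint catch above 0.005 m and value of joint bolt below 0.015 m and contact force between the fingers and case above 0.5 N), for 0.1 s.
2. the bolt is home (45 mm or more) with the catch still held down (value of joint bolt above 0.045 m and value of joint catch above 0.0045 m and contact force between the fingers and case above 0.5 N), for 0.1 s.
At the end, for the whole second after the job is handed in: The bolt is 45 mm or more out of its 50 mm, the catch is back up within 2 mm and so locks it, and the reel, jar, tree and glue gun are within 30 mm of where they began (value of joint bolt above 0.045 m and value of joint catch below 0.002 m and distance of each of reel, jar, tree, gluegun from where it was at the start of the episode below 0.03 m); the robot touches nothing.
It fails at once if the catch is let up while the bolt is under way (between 17 and 43 mm) (value of joint bolt between 0.017 and 0.043 m and value of joint catch below 0.003 m).
It fails at once if the reel, jar, tree or glue gun is lifted, carried or pushed more than 30 mm (distance of any of reel, jar, tree, gluegun from where it was at the start of the episode above 0.03 m).
It also fails if it takes over 32 s, if anything falls off the work surface, if the arm or the gripper's body presses on something with over 40 N, if the wrist force passes 120 N, or if a joint passes its speed limit or range.

ROBOT

A 6-joint arm with a two-finger parallel gripper is mounted at the origin on the work surface. World frame = base frame: x ahead of the robot, y to its left, z up, the work surface at z = 0. Lengths are in m, angles in rad, forces in N, time in s.
With the tool pointing down it reaches from about 0.225 to 0.725 m from the base axis. Payload 3.1 kg.
Tool frame: the origin (TCP) lies between the finger pads; the fingertips stand 17 mm ahead of it and the grasp point (between the pads) lies 2 mm behind it; z points along the fingers, y is the line along which they close (so a half turn about z gives the same grasp; the last joint's range is limited). The gripper opens to 85 mm and grips with 20 to 120 N. Pads are 22 mm wide; open, the fingers measure 114 mm over their backs; the gripper's body (76 mm by 85 mm) begins 54 mm behind the grasp point. The pads swing forward as they close: fully open they stand 13 mm farther back than shut.
Start: joints at [-1.263, 0.048, 0.099, 1.622, 0, 1.443], TCP at [0.222, -0.476, 0.248] pointing down, gripper open.
Joint ranges: [-2.91, 2.91], [-0.99, 1.94], [-1.21, 1.42], [-2.12, 2.29], [-1.49, 1.47], [-3.14, 3.14]. Speed limits (rad/s): [2.79, 2.79, 3.14, 3.14, 3.14, 3.14].

INTERFACE

Orientations are given as a unit quaternion [w, x, y, z].
In Python, from bench import bot gives the robot as it stands.
- The arm moves only by the tool arm_command, never from a script. Its argument "moves" is a list of rows, each a list of 7 numbers: the turn, a rotation vector about the tool's x, y, z in rad, then the shift along the tool's x, y, z in units of 50 mm (1.0 is 50 mm), then the opening in per cent of the stroke, from 0 (shut) to 100 (fully open). In form: [[rx, ry, rz, x, y, z, claw], ...]. A call has 1 to 20 rows; each row is the pose to reach, as a shift and turn from the pose commanded when the call began, along the tool's axes at that moment; what a row does not reach only later rows make up. A row lasts 1/10 s, in which the tool goes at most 50 mm and 8.59 degrees, less where a joint would pass 70% of its speed; a pose out of reach is approached as far as the arm can. A call with a gripper value outside its range is refused whole. The fingers move at their own pace and stop on an object; "squeeze" is the grip in N (left out, the last holds). Time passes only in rows, so rows that repeat a pose let the fingers close. It gives the time, the measured TCP pose, the force, the opening and the grip force at its end, in the units of the state.
- bot.observe(): the state, without advancing time (a new reading comes with each control period).
- bot.read_camera(name): name is "side" or "top" or "wrist"; returns (picture, depth): 480x640x3 uint8, red, green, blue; 480x640 float32, m along the optical axis (not along the pixel's ray), 0 where there is no reading.
- bot.camera_info(name): a dict with "fx", "fy", "cx", "cy" (pixels), "R" (3x3) and "t" (3): a world point X has camera coordinates R X + t. Camera axes: x right, y down, z forward; pixel columns grow to the right and rows downward; lengths in m; the calibration is good to about 2 mm. A picture is of the moment at which its call begins: read the wrist's pose just before it. camera_info takes no time and is no camera call; for the wrist camera it gives the pose at the moment of the call.
- bot.close_job(): hands the job in; it is judged then, once.
The state is a dict: "time_s": time; "joint_pos": joint angles; "dq": joint speeds; "joint_torque": joint torques, N m; "position": TCP position; "ee_rot": TCP orientation; "wrist_force": force on the tool from outside, world axes, zero at the start; "ft_torque": the same for the moment, N m; "opening": opening from 0.0 (shut) to 1.0 (fully open); "grasp_force": force on a finger pad.
Only numpy, scipy, OpenCV 4.12 (cv2) and the standard library are available. Lean on these libraries where they do the work, as an engineer would, in place of code of your own. Each camera call takes 0.05 s, during which the arm holds its last target. There are 200 camera calls.

## Working session

There is one attempt and no reset: what is moved stays moved. The work goes in short steps, Python scripts to look and compute and a tool call to move; the robot and the scene stay as the last step left them, time stands still between calls to the robot, and variables do not carry over. Pictures are saved under pics/ and viewed, at most 10 in all, crops included, and the job is handed in when it is done.

Besides the shell and the picture viewer there is one more tool, called after "Call:" in YAML: its name, and indented under it one key for each argument. arm_command: Moves the arm, as the interface text tells. Its arguments: {"type":"object","properties":{"moves":{"type":"array","items":{"type":"array","items":{"type":"number"}}},"squeeze":{"type":"number"}},"required":["moves"]}

```bash
mkdir -p pics
cat > h.py <<'E'
import numpy as np, cv2
from bench import bot
def cloud(name):
    i=bot.camera_info(name); im,d=bot.read_camera(name)
    v,u=np.mgrid[:480,:640]
    P=np.stack([(u-i['cx'])/i['fx']*d,(v-i['cy'])/i['fy']*d,d],-1)
    W=(P-np.array(i['t']))@np.array(i['R'])
    W[d==0]=np.nan
    return im,d,W
E
python3 - <<'E'
from h import *
for n in("top","side"):
    im,d,W=cloud(n); np.save(n+'.npy',W); cv2.imwrite(f'pics/{n}0.png',im[:,:,::-1])
print(bot.observe())
E
```

```text
{'time_s': 0.1, 'joint_pos': array([-1.26278315e+00,  4.86576172e-02,  9.77288141e-02,  1.62199211e+00,
        1.33515059e-05,  1.44298743e+00]), 'dq': array([ 0.00095427, -0.00081225,  0.00558602, -0.0004135 ,  0.00042584,
        0.00083079]), 'joint_torque': array([ 1.61439984e-03, -3.39849973e+01,  3.20936930e+01,  1.58412888e-02,
       -1.87715532e-04,  5.54602295e-06]), 'position': array([ 0.22146059, -0.47543005,  0.24723121]), 'ee_rot': array([-1.05858568e-03,  9.76350645e-01,  2.16190403e-01, -8.89368489e-05]), 'wrist_force': array([0.81980076, 0.03888405, 0.49582025]), 'ft_torque': array([ 0.05122851, -0.04017558,  0.01088104]), 'grasp_force': 0.0, 'opening': 1.0046162219102968}
```

View pics/top0.png

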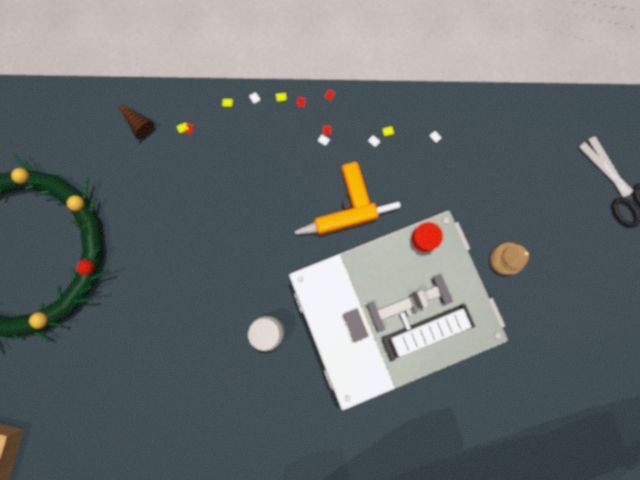

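View pics/side0.png

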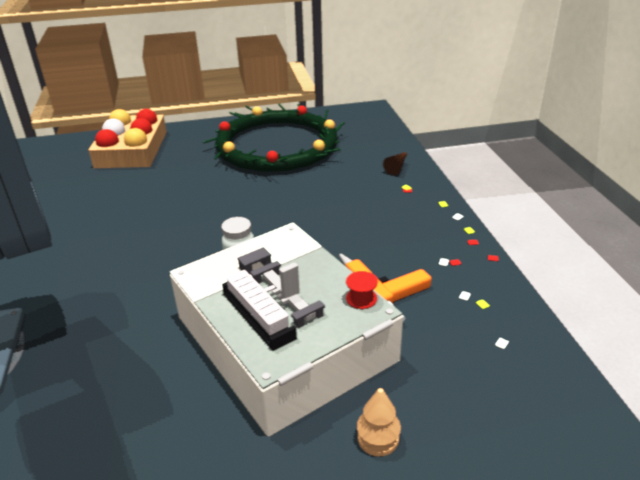

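The top view shows the case turned slightly CCW. The tab is at about (420,298), the catch at (430,333), the keeper at (355,325) and the reel at (427,237). Next I measure them from the depth data.

Run:
```python
from h import *
W=np.load('top.npy')
v,u=np.mgrid[:480,:640]
roi=(u>240)&(u<540)&(v>190)&(v<430)
z=W[...,2]
m=roi&(z>.09)&(z<.112)
n,l,s,c=cv2.connectedComponentsWithStats(m.astype(np.uint8)); k=1+s[1:,4].argmax()
P=W[l==k][:,:2]
r=cv2.minAreaRect((P*1000).astype(np.float32)); print(r, 'z',np.median(z[l==k]))
c0=np.array(r[0])/1000
a=np.radians(r[2]); yaw=(a+np.pi/4)%(np.pi/2)-np.pi/4; print('yaw',yaw)
R=np.array([[np.cos(yaw),-np.sin(yaw)],[np.sin(yaw),np.cos(yaw)]])
C=(W[...,:2]-c0)@R*1000
for nm in('top','side'):
    W=np.load(nm+'.npy');z=W[...,2];C=(W[...,:2]-c0)@R*1000
    box=(abs(C[...,0])<115)&(abs(C[...,1])<145)
    for lab,q in [('tab',box&(z>.150)&(abs(C[...,0])<40)),('tabtop',box&(z>.162)&(abs(C[...,0])<40)),('catch',box&(z>.132)&(z<.15)&(C[...,0]<-25)),('reel',box&(z>.125)&(C[...,0]>40))]:
        p=C[q]; print(nm,lab,q.sum(),np.percentile(p,[2,50,98],axis=0).round(1).tolist() if len(p) else 0, np.median(z[q])if len(p) else 0)
    q=(z>.105)&(z<.125)&box&(C[...,1]>55)
    print('keeper',np.percentile(C[q],[2,50,98],axis=0).round(1).tolist())
```

```text
((529.2446899414062, -76.09455871582031), (240.57737731933594, 305.2337646484375), 22.70527458190918) z 0.10033536103020738
yaw 0.3962817990236942
top tab 148 [[-12.5, -32.6], [0.3, -26.3], [13.4, -22.8]] 0.1676321133982554
top tabtop 122 [[-12.6, -32.6], [-0.0, -27.5], [13.3, -22.9]] 0.16809589461427718
top catch 1647 [[-70.2, -84.2], [-54.5, -23.8], [-39.1, 35.8]] 0.1402076304573268
top reel 644 [[68.4, -106.6], [89.2, -84.8], [110.6, -63.7]] 0.13629896053239285
keeper [[-24.0, 68.1], [-0.1, 80.7], [24.3, 93.6]]
side tab 259 [[-16.2, -36.0], [-3.7, -33.0], [10.9, -25.8]] 0.1621798281259537
side tabtop 133 [[-15.7, -35.8], [-3.0, -32.1], [11.4, -24.2]] 0.16682212309574637
side catch 1483 [[-73.2, -88.8], [-59.4, -34.7], [-42.1, 32.4]] 0.13993001494939314
side reel 565 [[65.2, -109.2], [86.0, -89.1], [107.6, -65.3]] 0.13598157914881132
keeper [[-27.0, 65.0], [-4.3, 74.2], [21.5, 92.4]]
```

Call:
arm_command:
  moves:
    - [0,0,-1.53,8.32,-3.47,0.5,48]
    - [0,0,-1.53,8.32,-3.47,0.5,48]
    - [0,0,-1.53,8.32,-3.47,0.5,48]
    - [0,0,-1.53,8.32,-3.47,0.5,48]
    - [0,0,-1.53,8.32,-3.47,0.5,48]
    - [0,0,-1.53,8.32,-3.47,0.5,48]
    - [0,0,-1.53,8.32,-3.47,0.5,48]
    - [0,0,-1.53,8.32,-3.47,0.5,48]
    - [0,0,-1.53,8.32,-3.47,0.5,48]
    - [0,0,-1.53,8.32,-3.47,0.5,48]
    - [0,0,-1.53,8.32,-3.47,0.5,48]
    - [0,0,-1.53,8.32,-3.47,0.5,48]
    - [0,0,-1.53,8.32,-3.47,0.5,48]
    - [0,0,-1.53,8.32,-3.47,0.5,48]

```text
time_s: 1.5
position: [0.525, -0.144, 0.2235]
ee_rot: [0.0, 0.556, 0.831, -0.0]
wrist_force: [0.3, 0.4, 0.2]
opening: 0.479
grasp_force: 0.0
```

Run:
```python
from h import *
o=bot.observe();print({k:np.round(o[k],3).tolist() for k in('time_s','position','ee_rot','wrist_force','opening','joint_pos')})
for n in('side','wrist'):
    im,d,W=cloud(n); np.save(n+'1.npy',W); cv2.imwrite(f'pics/{n}1.png',im[:,:,::-1])
```

```text
{'time_s': 1.5, 'position': [0.525, -0.144, 0.223], 'ee_rot': [0.0, 0.556, 0.831, -0.0], 'wrist_force': [0.261, 0.42, 0.197], 'opening': 0.479, 'joint_pos': [-0.391, 0.094, 0.098, 1.575, -0.0, 0.788]}
```

View pics/side1.png

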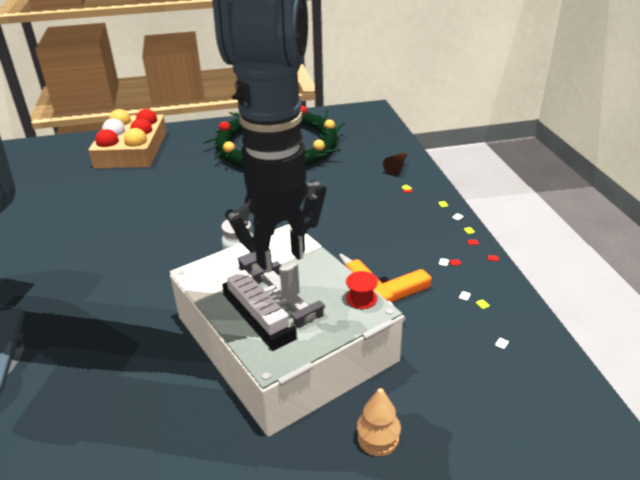

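View pics/wrist1.png

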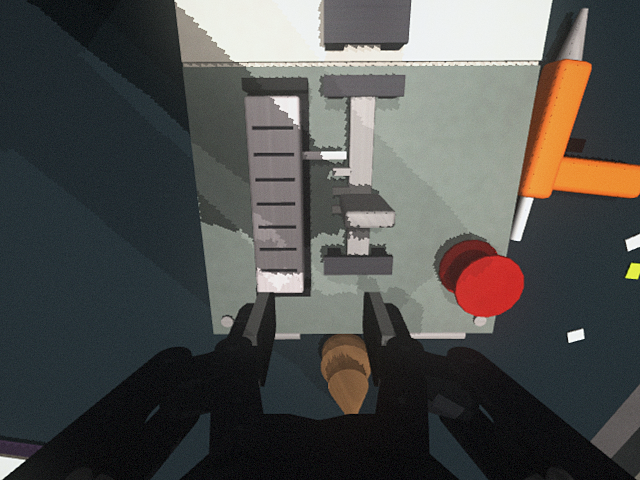

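The side view shows the gripper over the case. The wrist view shows the fingertips at about (262,300) and (374,300), straddling the catch and bolt lines; the catch is at x 247–303 px and the tab at (368,210). I'll check the offsets in the wrist depth.

Run:
```python
from h import *
W=np.load('wrist1.npy')
c0=np.array([.5273,-.0753]);yaw=.396
R=np.array([[np.cos(yaw),-np.sin(yaw)],[np.sin(yaw),np.cos(yaw)]])
C=(W[...,:2]-c0)@R*1000; z=W[...,2]*1000
def sh(l,q):
    p=np.c_[C[q],z[q]]; print(l,q.sum(),np.percentile(p,[2,50,98],axis=0).round(1).tolist())
x,y=C[...,0],C[...,1]
sh('tabtop',(z>160)&(z<172)&(y>-60)&(y<0)&(abs(x)<30))
sh('catch',(z>134)&(z<146)&(x<-25)&(x>-90)&(abs(y)<110))
sh('keeper',(z>115)&(z<128)&(y>55)&(y<110)&(abs(x)<40))
v,u=np.mgrid[:480,:640]
for l,a,b in(('L',250,285),('R',355,395)):
    q=(u>a)&(u<b)&(v>280)&(v<350)&(z>180)&(z<240)
    sh(l,q); print(z[q].min())
    q&=z<np.nanpercentile(z[q],3)+4; sh(l+'tip',q)
o=bot.observe();print((o['position'][:2]-c0)@R*1000)
q=(z>134)&(z<146)&(x<-25)&(x>-90)&(abs(y)<110)
r=cv2.minAreaRect(W[q][:,:2].astype(np.float32)*1000);print(r)
```

```text
tabtop 977 [[-14.6, -33.7, 160.9], [-1.6, -28.3, 167.5], [11.8, -24.3, 168.8]]
catch 10085 [[-71.2, -84.0, 138.1], [-55.8, -17.2, 139.9], [-40.6, 34.4, 141.3]]
keeper 3921 [[-25.5, 66.3, 118.3], [-1.2, 76.8, 121.8], [22.9, 87.5, 123.4]]
L 1018 [[-56.3, -70.7, 209.5], [-50.2, -51.2, 225.2], [-49.7, -50.2, 239.2]]
207.7092291363882
Ltip 128 [[-56.3, -71.5, 208.2], [-49.9, -55.9, 212.1], [-49.7, -50.4, 214.3]]
R 1209 [[-9.0, -70.4, 209.8], [-7.2, -52.1, 225.3], [2.2, -50.4, 239.4]]
207.6232801875859
Rtip 144 [[-9.0, -71.9, 207.7], [-8.7, -55.5, 212.5], [2.1, -50.6, 214.5]]
[-28.52283957 -62.44300746]
((485.3377380371094, -120.7719955444336), (32.30994415283203, 124.17342376708984), 22.608001708984375)
```

Call:
arm_command:
  moves:
    - [0,0,0,0,0,0.6,48]
    - [0,0,0,0,0,1.1,48]
    - [0,0,0,0,0,1.25,48]
    - [0,0,0,0,0,1.32,48]
    - [0,0,0,0,0,1.38,48]
    - [0,0,0,0,0,1.44,48]
    - [0,0,0,0,0,1.5,48]
    - [0,0,0,0,0,1.53,48]
    - [0,0,0,0,0,1.53,48]
    - [0,0,0,0,0,1.53,48]

```text
time_s: 2.6
position: [0.5258, -0.1434, 0.1478]
ee_rot: [0.001, 0.555, 0.832, -0.0]
wrist_force: [-2.4, -0.3, 4.5]
opening: 0.481
grasp_force: 2.6
```

Call:
arm_command:
  moves:
    - [0,0,0,0,0,0.02,48]
    - [0,0,0,0,0,0.02,48]
    - [0,0,0,0.08,0,0.02,48]
    - [0,0,0,0.16,0,0.02,48]
    - [0,0,0,0.24,0,0.02,48]
    - [0,0,0,0.32,0,0.02,48]
    - [0,0,0,0.4,0,0.02,48]
    - [0,0,0,0.44,0,0.02,48]
    - [0,0,0,0.44,0,0.02,48]

```text
time_s: 3.5
position: [0.5198, -0.1251, 0.1481]
ee_rot: [0.005, 0.555, 0.832, -0.001]
wrist_force: [2.9, -4.2, 5.6]
opening: 0.48
grasp_force: 3.2
```

Run:
```python
from h import *
o=bot.observe();print({k:np.round(o[k],4).tolist() for k in('time_s','position','ee_rot','wrist_force','opening')})
c0=np.array([.5273,-.0753]);yaw=.396
R=np.array([[np.cos(yaw),-np.sin(yaw)],[np.sin(yaw),np.cos(yaw)]])
print((o['position'][:2]-c0)@R*1000)
im,d,W=cloud('wrist'); cv2.imwrite('pics/wrist2.png',im[:,:,::-1])
C=(W[...,:2]-c0)@R*1000; z=W[...,2]*1000
x,y=C[...,0],C[...,1]
def sh(l,q):
    p=np.c_[C[q],z[q]]; print(l,q.sum(),np.percentile(p,[2,50,98],axis=0).round(1).tolist())
sh('catch',(z>124)&(z<146)&(x<-45)&(x>-65)&(y>0)&(y<30))
sh('tab',(z>160)&(z<172)&(y>-60)&(y<30)&(abs(x)<30))
```

```text
{'time_s': 3.5, 'position': [0.5198, -0.1251, 0.1481], 'ee_rot': [0.0046, 0.5548, 0.832, -0.0005], 'wrist_force': [2.9363, -4.2488, 5.644], 'opening': 0.4798}
[-26.11127026 -43.0722463 ]
catch 3515 [[-64.6, 0.7, 131.3], [-55.0, 15.7, 132.6], [-45.4, 29.3, 133.8]]
tab 3307 [[-14.6, -50.2, 160.6], [-3.6, -25.9, 167.4], [11.4, -21.0, 170.9]]
```

View pics/wrist2.png

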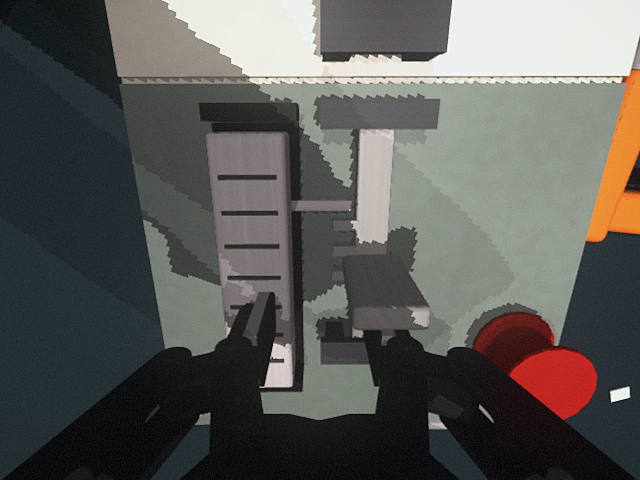

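The wrist view shows the catch about 7.5 mm down and the right finger against the tab's near face at about (385,325). I'll press slightly deeper and keep pushing.

Call:
arm_command:
  moves:
    - [0,0,0,0,0,0.03,48]
    - [0,0,0,0.06,0,0.03,48]
    - [0,0,0,0.12,0,0.03,48]
    - [0,0,0,0.18,0,0.03,48]
    - [0,0,0,0.24,0,0.03,48]
    - [0,0,0,0.3,0,0.03,48]
    - [0,0,0,0.36,0,0.03,48]
    - [0,0,0,0.42,0,0.03,48]
    - [0,0,0,0.48,0,0.03,48]
    - [0,0,0,0.54,0,0.03,48]
    - [0,0,0,0.6,0,0.03,48]
    - [0,0,0,0.66,0,0.03,48]
    - [0,0,0,0.72,0,0.03,48]
    - [0,0,0,0.78,0,0.03,48]
    - [0,0,0,0.82,0,0.03,48]
    - [0,0,0,0.82,0,0.03,48]

```text
time_s: 5.15
position: [0.5041, -0.0874, 0.1467]
ee_rot: [0.005, 0.555, 0.832, -0.001]
wrist_force: [1.2, -5.3, 5.2]
opening: 0.48
grasp_force: 3.6
```

```bash
cat > c.py <<'E'
from h import *
import sys
o=bot.observe();print({k:np.round(o[k],4).tolist() for k in('time_s','position','ee_rot','wrist_force','opening')})
c0=np.array([.5273,-.0753]);yaw=.396
R=np.array([[np.cos(yaw),-np.sin(yaw)],[np.sin(yaw),np.cos(yaw)]])
print((o['position'][:2]-c0)@R*1000)
im,d,W=cloud(sys.argv[1]); cv2.imwrite(f'pics/{sys.argv[2]}.png',im[:,:,::-1])
C=(W[...,:2]-c0)@R*1000; z=W[...,2]*1000
x,y=C[...,0],C[...,1]
def sh(l,q):
    p=np.c_[C[q],z[q]]; print(l,q.sum(),np.percentile(p,[2,50,98],axis=0).round(1).tolist() if len(p) else 0)
sh('catch',(z>124)&(z<146)&(x<-45)&(x>-65)&(y>15)&(y<35))
sh('tab',(z>160)&(z<170)&(y>-60)&(y<40)&(abs(x)<20))
E
python3 c.py wrist wrist3
```

```text
{'time_s': 5.15, 'position': [0.5041, -0.0874, 0.1467], 'ee_rot': [0.0047, 0.5549, 0.8319, -0.0006], 'wrist_force': [1.24, -5.2896, 5.1571], 'opening': 0.4804}
[-26.11892307  -2.21782843]
catch 1920 [[-64.6, 15.4, 129.9], [-55.1, 25.3, 131.2], [-45.4, 34.7, 132.4]]
tab 3250 [[-14.7, -9.2, 160.5], [-3.7, 15.4, 167.4], [11.4, 19.8, 169.3]]
```

Call:
arm_command:
  moves:
    - [0,0,0,0.03,0,0,48]
    - [0,0,0,0.06,0,0,48]
    - [0,0,0,0.1,0,0,48]
    - [0,0,0,0.14,0,0,48]
    - [0,0,0,0.14,0,0,48]
    - [0,0,0,0.14,0,0,48]

```text
time_s: 5.8
position: [0.5032, -0.0852, 0.1469]
ee_rot: [0.009, 0.556, 0.831, -0.003]
wrist_force: [5.7, -15.0, 2.3]
opening: 0.481
grasp_force: 9.3
```

```bash
python3 c.py wrist wrist4
```

```text
{'time_s': 5.8, 'position': [0.5032, -0.0852, 0.1469], 'ee_rot': [0.0086, 0.5564, 0.8309, -0.0035], 'wrist_force': [5.6511, -14.9904, 2.2947], 'opening': 0.4807}
[-26.09695418   0.14746056]
catch 1876 [[-64.6, 15.5, 130.2], [-55.0, 25.5, 131.4], [-45.4, 34.6, 132.6]]
tab 3219 [[-14.7, -6.5, 160.5], [-3.7, 17.6, 167.4], [11.5, 21.9, 169.4]]
```

View pics/wrist4.png

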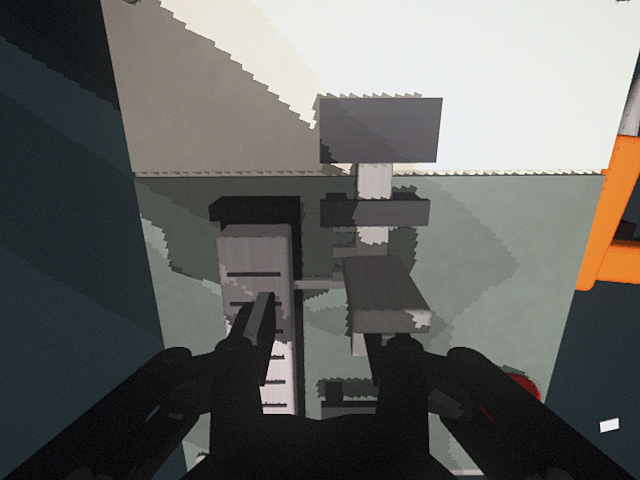

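The wrist view shows the bolt inside the keeper at about (375,160), and the force has risen to 15 N against the end stop. I'll ease off the tab and then lift straight up.

Call:
arm_command:
  moves:
    - [0,0,0,-0.08,0,0,48]
    - [0,0,0,-0.16,0,0,48]
    - [0,0,0,-0.16,0,-0.1,48]
    - [0,0,0,-0.16,0,-0.3,48]
    - [0,0,0,-0.16,0,-0.8,48]
    - [0,0,0,-0.16,0,-1.6,48]
    - [0,0,0,-0.16,0,-2.2,48]
    - [0,0,0,-0.16,0,-2.2,48]
    - [0,0,0,-0.16,0,-2.2,48]
    - [0,0,0,-0.16,0,-2.2,48]

```text
time_s: 6.85
position: [0.5009, -0.0855, 0.2527]
ee_rot: [-0.001, 0.555, 0.832, -0.001]
wrist_force: [0.7, 0.3, -0.4]
opening: 0.481
grasp_force: 0.0
```

```bash
python3 c.py wrist wrist5
```

```text
{'time_s': 6.85, 'position': [0.5009, -0.0855, 0.2527], 'ee_rot': [-0.0014, 0.5545, 0.8322, -0.0005], 'wrist_force': [0.6798, 0.3391, -0.3846], 'opening': 0.4814}
[-28.32489012   0.80022372]
catch 749 [[-64.6, 15.4, 138.7], [-55.1, 25.0, 140.0], [-45.5, 34.5, 141.3]]
tab 729 [[-14.8, 12.0, 161.3], [-1.7, 17.8, 167.5], [11.7, 21.5, 168.9]]
```

View pics/wrist5.png

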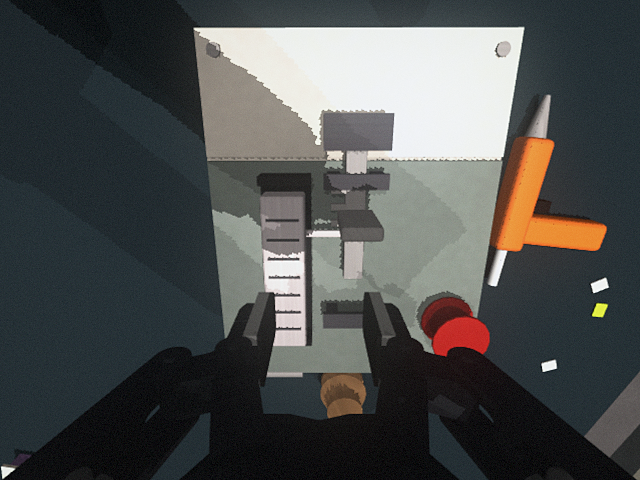

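The bolt is home in the keeper: the tab is at (360,225), about 46 mm further on than at the start, when the bolt was already about 4 mm out. The catch is back up at z 140 and the fingers are clear, so I'm handing in.

```bash
python3 -c "
from bench import bot
print(bot.close_job())"
```

```text
the job is handed in; nothing more can be done
None
```

I pushed the bolt fully home with the catch held down, then let go: the catch sprang back up to lock it, and I moved nothing else; the job is handed in, but no verdict was returned.

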